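Index the plate slide by one hole and hold its pin home

TASK

Move the microplate on one station under the read head: pull up the round knob of the index plunger on top of the slide, move the slide to the next hole of the bar, to the left as seen from the robot, and let the pin drop into that hole. Finish still gripping the knob and pushing it firmly down, so that the pin stays right home while a colleague tightens the clamp screw. Keep the plate seated in its nest, and do not disturb the other things on the bench.

Things in the scene. Friction and masses are not known exactly. Their poses are not given: they have to be found in the camera images.
- stand: Fixed stand, aluminium base 250 x 252 mm, top 14 mm above the bench. Origin on the bench under its centre; own +x points away from the robot, +y is the way the slide advances (robot's left), z up. At its front (own x = -95 mm) a 30 mm square steel index bar runs along own y, top 60 mm high; its end blocks (own y = +-115 mm) are 70 mm high.
- slide (a joint): Travel of the slide along the stand's +y, m: 0 at the first hole (start), 0.036 at the next, 0.072 at the last; stops at -0.003 and 0.076. An aluminium sleeve round the bar, 56 mm long, 42 mm wide, top 65 mm above the bench, with the plate nest behind. Friction 1.5 N; locked to +-1.3 mm while the pin is in a hole. Leave the slack clamp screw on its front (20 mm out) alone.
- plunger (a joint): Lift of the index plunger, m: 0 pin right home on the bottom of its hole; 0.010 pin's tip level with the bar's top (clear); 0.016 upper stop. A spring pushes it down, 4 N at 0, 6.6 N at 0.013. The pin is 10 mm thick with a round end: let down beside a hole it rides on the bar and drops in when the slide brings it over the hole.
- knob (a point): Middle of the plunger's ribbed knob, an upright cylinder 25 mm in diameter, 27 mm high, over the middle of the sleeve; this point is 13.5 mm below its top, 94.5 mm above the bench with the pin home. Below it a steel boss 17 mm wide (21 mm at its foot) rises to 79 mm. Moves with slide and plunger; axes as the stand's.
- next_hole (a point): Target: mouth centre of the next hole, on top of the bar (60 mm above the bench), 36 mm along the stand's +y from where the plunger starts; seen just left of the sleeve at first. The bar has three round blind holes 12.5 mm wide, 10 mm deep, 36 mm apart; the plunger starts in the first.
- nest (a point): Centre of the plate nest's floor, 52 mm above the bench, on the slide 100 mm behind the knob in the stand's own +x; lips 7 mm high round the plate, 2 mm play.
- head (a point): Centre of the top of the fixed read head, a 78 x 42 mm block over the plate on a bracket from a post behind it; this point, its highest, is 127 mm above the bench, 100 mm behind the index bar's middle line in the stand's own +x. Keep clear.
- plate_06: 96-well microplate 86 x 128 x 14 mm lying loose in the nest, 62 g; origin at the centre of its underside, long side along its own y.
- timer: Bench timer, wedge-shaped case 41 x 62 x 65 mm, origin at the centre of its underside; bystander. Behind it and to its left, at the back of the bench, stand the room's instruments (a shaker with plates, a tall dispenser, stacks of plates): swing past them with the fingertips 0.35 m or more above the bench.
- jar: Small screw-cap sample jar, 41 mm in diameter, 46 mm high, origin at the centre of its underside; bystander.
- marker_black: Marker pen 136 mm long, 14 mm thick, lying on the bench, origin under its middle; bystander.

How it is judged:
On the way, in this order (a step that is already met when the one before it is completed fails the run):
1. the pin is pulled clear of the first hole while the slide is still there (value of joint plunger above 0.0095 m and value of joint slide below 0.006 m), for 0.05 s.
2. the slide is over the next hole and the pin has dropped into it (value of joint slide between 0.0335 and 0.0385 m and value of joint plunger below 0.003 m), for 0.2 s.
At the end, for the whole second after the job is handed in: Slide at the next hole (36 mm on, +-2.5 mm); pin home in it (within 1.5 mm); fingers grip the knob (over 3 N) and push it down, so the pin bears on the stand with over 7 N (spring alone: 4 to 5 N); plate flat in its nest (within 6 mm of its centre, raised under 3 mm, tilt under 0.05 rad) (value of joint slide between 0.0335 and 0.0385 m and value of joint plunger below 0.0015 m and contact force between the fingers and plunger above 3 N and contact force between plunger and stand above 7 N and horizontal distance between plate_06 and nest below 0.006 m and z of plate_06 in the frame of nest below 0.003 m and angle between plate_06's own z axis and vertical below 0.05 rad); the arm keeps its last pose, push and grip.
It fails at once if the plate leaves its nest (z of plate_06 in the frame of nest above 0.01 m or horizontal distance between plate_06 and nest above 0.012 m).
It fails at once if a bystander is pushed away or knocked over (distance of any of timer, jar, marker_black from where it was at the start of the episode above 0.02 m).
It also fails if it takes over 42 s, if anything falls off the work surface, if the arm or the gripper's body presses on something with over 40 N, if the wrist force passes 120 N, or if a joint passes its speed limit or range.

ROBOT

A 7-joint arm with a two-finger parallel gripper is mounted at the origin on a cart in front of the work surface, level with it; the furniture and walls round the work are solid. World frame = base frame: x ahead of the robot, y to its left, z up, the work surface at z = 0. Lengths are in m, angles in rad, forces in N, time in s.
With the tool pointing down it reaches from about 0.425 to 1.025 m from the base axis. Payload 9.4 kg.
Tool frame: the origin (TCP) lies midway between the tips of the shut fingers; the grasp point (between the pads) lies r.grasp_offset behind it (r.grasp_offset is the distance from the TCP to the grasp point, in m); z points along the fingers, y is the line along which they close (so a half turn about z gives the same grasp; the last joint's range is limited). The gripper opens to 85 mm and grips with 20 to 120 N. Pads are 22 mm wide; open, the fingers measure 114 mm over their backs; the gripper's body (76 mm by 85 mm) begins 54 mm behind the grasp point. The pads swing forward as they close: fully open they stand 13 mm farther back than shut.
Start: joints at [1.088, 0.599, -0.003, 1.599, 0.002, 0.943, -0.08], TCP at [0.286, -0.666, 0.231] pointing down, gripper open.
Joint ranges: [-2.57, 2.57], [-0.35, 1.97], [-1.29, 1.29], [0.11, 2.56], [-1.05, 4.19], [0.11, 1.86], [-2.63, 2.63]. Speed limits (rad/s): [2.22, 2.22, 3.01, 3.01, 3.14, 3.14, 3.14].

INTERFACE

Orientations are given as a unit quaternion [x, y, z, w].
In Python, from rig import r gives the robot as it stands.
- The arm moves only by the tool arm_command, never from a script. Its argument "moves" is one flat list of numbers, 6 for each row, row after row: the shift along the tool's x, y, z as a fraction of full scale, then the turn, a rotation vector about the tool's x, y, z as a fraction of full scale. A call has 1 to 8 rows; each row shifts and turns the commanded pose from where the row before left it, along the tool's axes as they then stand; what a row does not reach is not made up. Full scale, the value 1, is 20 cm for a shift and 180 degrees for a turn. A row lasts 1/10 s, in which the tool goes at most 50 mm and 8.59 degrees, less where a joint would pass 70% of its speed; a pose out of reach is approached as far as the arm can. A call with a number of a shift or a turn outside -1 to 1 is refused whole. A call with a gripper value outside its range is refused whole. "claw" is the opening, from -1 (shut) to 1 (fully open), set as the call begins (left out, the last holds). The fingers move at their own pace and stop on an object; "grip_force" is the grip in N (left out, the last holds). Time passes only in rows, so rows that do not move let the fingers close. It gives the time, the measured TCP pose, the force, the opening and the grip force at its end, in the units of the state.
- r.sense(): the state, without advancing time (a new reading comes with each control period).
- r.capture(name): name is "scene" or "side" or "wrist"; returns the picture (400x640x3 uint8, red, green, blue); there is no depth.
- r.get_calibration(name): a dict with "vertical_fov" (degrees; the focal length in pixels is half the picture's height over the tangent of half this angle, whatever the lens; pixels are square), "cx", "cy" (the principal point, pixels), "position" and "rotation" of the camera in the world. Camera axes: x right, y down, z forward; pixel columns grow to the right and rows downward; lengths in m; the calibration is good to about 2 mm. A picture is of the moment at which its call begins: read the wrist's pose just before it. get_calibration takes no time and is no camera call; for the wrist camera it gives the pose at the moment of the call.
- r.finish_job(): hands the job in; it is judged then, once.
The state is a dict: "time_s": time; "joint_positions": joint angles; "qvel": joint speeds; "joint_efforts": joint torques, N m; "position": TCP position; "eef_rot": TCP orientation; "wrist_force": force on the tool from outside, world axes, zero at the start; "wrist_torque": the same for the moment, N m; "width": opening from 0.0 (shut) to 1.0 (fully open); "grip_force": force on a finger pad.
Only numpy, scipy, OpenCV 4.12 (cv2) and the standard library are available. Lean on these libraries where they do the work, as an engineer would, in place of code of your own. Each camera call takes 0.05 s, during which the arm holds its last target. There are 200 camera calls.

## Working session

There is one attempt and no reset: what is moved stays moved. The work goes in short steps, Python scripts to look and compute and a tool call to move; the robot and the scene stay as the last step left them, time stands still between calls to the robot, and variables do not carry over. Pictures are saved under pics/ and viewed, at most 10 in all, crops included, and the job is handed in when it is done.

Besides the shell and the picture viewer there is one more tool, called after "Request:" as a command line: name --argument value ..., lists and objects as JSON in quotes. arm_command: Moves the arm, as the interface text tells. Its arguments: {"type":"object","properties":{"moves":{"type":"array"},"claw":{"type":"number"},"grip_force":{"type":"number"}},"required":["moves"]}

```bash
mkdir -p pics
python3 - <<'E'
from rig import r
import cv2
s=r.sense();print(s,r.grasp_offset)
for n in("scene","side"):
    c=r.get_calibration(n);print(n,c)
    cv2.imwrite(f"pics/{n}0.png",r.capture(n)[:,:,::-1])
E
```

```text
{'time_s': 0.0, 'joint_positions': array([ 1.08828101,  0.60012008, -0.00256344,  1.60013518,  0.00177332,
        0.94290705, -0.0798003 ]), 'qvel': array([-3.23943454e-04,  9.71438131e-05, -6.85615541e-04,  7.59827434e-05,
       -1.00168544e-03,  1.32953712e-03, -1.21907745e-05]), 'joint_efforts': array([ 7.09026172e-04, -7.76470613e+01,  1.56486310e+00, -2.58015597e+01,
        1.23464246e-02,  9.05207125e-03,  4.49975460e-05]), 'position': array([ 0.2860203 , -0.66567559,  0.23041841]), 'eef_rot': array([ 9.79478507e-01,  2.01547115e-01, -2.11808257e-04, -7.54550348e-04]), 'wrist_force': array([ 0.02085485, -0.08262823, -0.19325821]), 'wrist_torque': array([-0.01187764, -0.06315662, -0.01647009]), 'grip_force': 0.0, 'width': 1.0020842199712483} 0.0187
scene {'vertical_fov': 54.76574773379944, 'cx': 320.6066561047541, 'cy': 202.02842535496416, 'position': array([0.20343961, 0.66337195, 0.63535012]), 'rotation': array([-0.17840727,  0.8640898 , -0.45911097,  0.10361843])}
side {'vertical_fov': 57.504726404458374, 'cx': 326.5813729996953, 'cy': 197.78728679267644, 'position': array([0.28633484, 0.71588283, 0.40652054]), 'rotation': array([-0.1367572 ,  0.80412703, -0.5718548 ,  0.08751727])}
```

View pics/scene0.png

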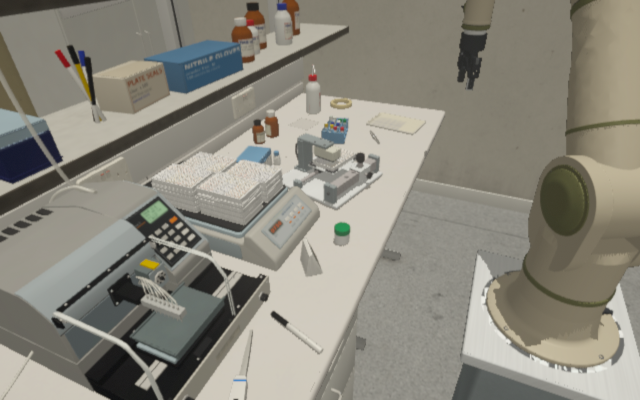

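View pics/side0.png

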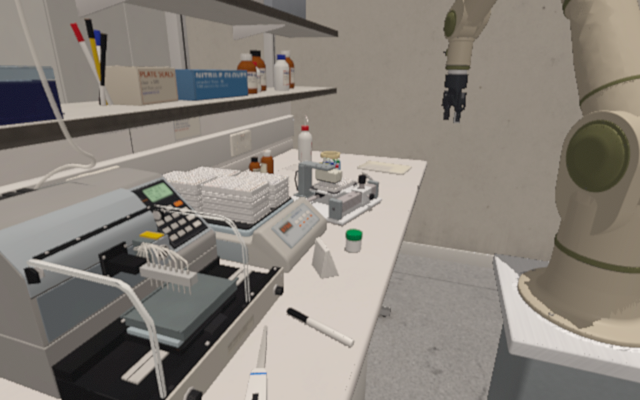

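The stand is at about (340,175) in the scene view and (350,190) in the side view, with the dark knob near (361,158) and (362,182). I'll enlarge both.

```bash
cat > h.py <<'E'
import numpy as np, cv2
from rig import r
from scipy.spatial.transform import Rotation as R
def cam(n):
    c=r.get_calibration(n);f=200/np.tan(np.radians(c['vertical_fov']/2))
    q=np.array(c['rotation']);return np.array(c['position']),(R.from_quat(q) if q.size==4 else R.from_matrix(q)),f,c['cx'],c['cy']
def ray(C,u,v):
    p,Q,f,cx,cy=C;d=Q.apply([(u-cx)/f,(v-cy)/f,1]);return p,d/np.linalg.norm(d)
def onz(C,u,v,z):
    p,d=ray(C,u,v);return p+d*(z-p[2])/d[2]
def proj(C,P):
    p,Q,f,cx,cy=C;X=Q.inv().apply(np.atleast_2d(P)-p);return np.c_[cx+f*X[:,0]/X[:,2],cy+f*X[:,1]/X[:,2]]
def tri(rs):
    A=sum(np.eye(3)-np.outer(d,d) for p,d in rs);b=sum((np.eye(3)-np.outer(d,d))@p for p,d in rs);return np.linalg.solve(A,b)
E
python3 - <<'E'
import cv2,numpy as np
a=cv2.imread('pics/scene0.png')[125:215,280:400];b=cv2.imread('pics/side0.png')[145:235,290:410]
cv2.imwrite('pics/c1.png',np.vstack([cv2.resize(x,None,fx=6.6/2*1,fy=3.3,interpolation=2) for x in(a,b)])) 
cv2.imwrite('pics/c1.png',cv2.resize(a,None,fx=6.5,fy=6.5,interpolation=2))
cv2.imwrite('pics/c2.png',cv2.resize(b,None,fx=6.5,fy=6.5,interpolation=2))
E
```

```text
(no output)
```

View pics/c1.png

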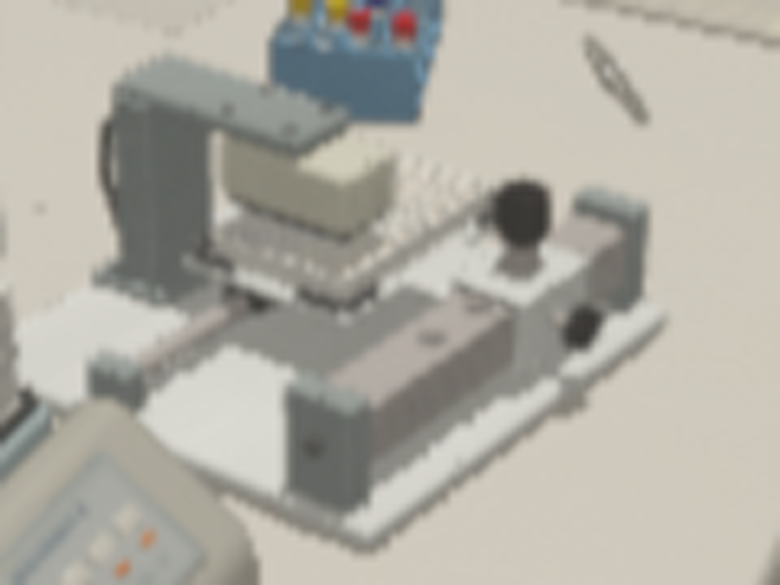

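View pics/c2.png

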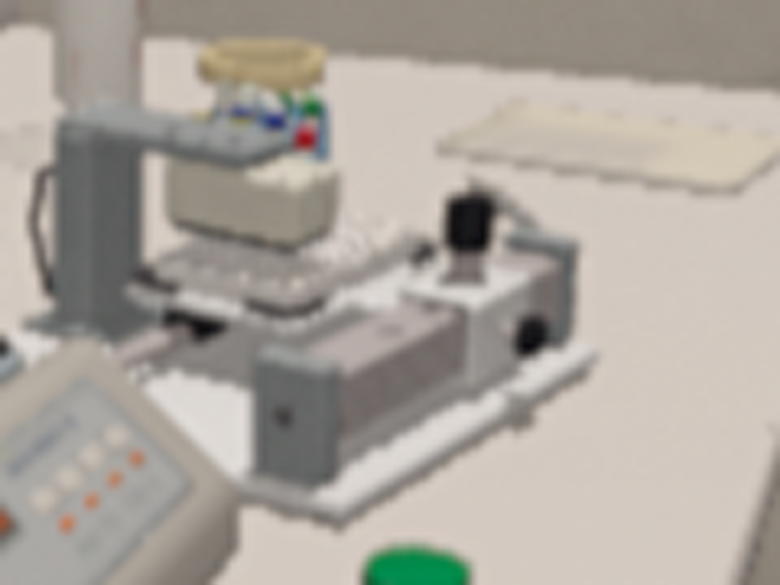

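Scene crop: knob (522,214), holes (478,303) and (432,337), front base corners (370,537) and (664,312). Side crop: knob (468,222), hole (398,328), corners (340,512) and (597,348). I'll fit the stand pose from these.

Run:
```python
from h import *
from scipy.optimize import least_squares
S,D=cam('scene'),cam('side')
def px(o,a): return np.array(o)+(np.array(a)+.5)/6.5-.5
obs=[(S,(280,125),k,p) for k,p in dict(knob=(522,214),h2=(478,303),h3=(432,337),fl=(370,537),fr=(664,312)).items()]
obs+=[(D,(290,145),k,p) for k,p in dict(knob=(468,222),h3=(398,328),fl=(340,512),fr=(597,348)).items()]
def loc(y0):return dict(knob=(-.095,y0,.0945),h2=(-.095,y0+.036,.06),h3=(-.095,y0+.072,.06),fl=(-.125,.126,.014),fr=(-.125,-.126,.014))
def W(p,k):
    return np.array([p[0],p[1],0])+R.from_euler('z',p[2]).apply(loc(p[3])[k])
f=lambda p:np.concatenate([proj(C,W(p,k))[0]-px(o,a) for C,o,k,a in obs])
s=least_squares(f,[.6,-.3,0,-.036]);print(s.x,np.round(s.fun.reshape(-1,2),2))
print('knob',W(s.x,'knob'),'h2',W(s.x,'h2'))
K=[ray(C,*px(o,a)) for C,o,k,a in obs if k=='knob'];print('tri',tri(K), [onz(C,*px(o,a),.0945) for C,o,k,a in obs if k=='knob'])
print(R.from_quat(r.sense()['eef_rot']).as_matrix())
w=r.get_calibration('wrist');print(w)
```

```text
[ 0.62495031 -0.32370304 -0.24681624 -0.04004346] [[ 0.48 -0.11]
 [ 0.23  0.87]
 [ 0.5   0.47]
 [-0.6   0.46]
 [-0.14 -0.34]
 [ 0.39 -0.34]
 [-0.77  0.19]
 [ 0.25 -1.09]
 [-0.37 -0.64]]
knob [ 0.52304593 -0.33932278  0.0945    ] h2 [ 0.53184138 -0.30441376  0.06      ]
tri [ 0.52481102 -0.3409257   0.09289701] [array([ 0.52416156, -0.33810723,  0.0945    ]), array([ 0.52327676, -0.33523123,  0.0945    ])]
[[ 9.18776773e-01  3.94776880e-01 -6.75247633e-04]
 [ 3.94777438e-01 -9.18775913e-01  1.26337994e-03]
 [-1.21648071e-04 -1.42733667e-03 -9.99998974e-01]]
{'vertical_fov': 65.15773235284117, 'cx': 322.76350228092633, 'cy': 201.59890189739167, 'position': array([ 0.34676368, -0.63966414,  0.37375954]), 'rotation': array([ 0.82768717, -0.5455597 , -0.07316367,  0.10929614])}
```

Request:
arm_command --moves '[0.108,-0.064,0,0,0,0,0.108,-0.064,0,0,0,0,0.108,-0.064,0,0,0,0,0.108,-0.064,0,0,0,0,0.108,-0.064,0,0,0,0,0.108,-0.064,0,0,0,0,0.108,-0.064,0,0,0,0,0.108,-0.064,0,0,0,0]' --claw 1

```text
time_s: 0.9
position: [0.4049, -0.5028, 0.2309]
eef_rot: [0.979, 0.202, -0.0, -0.0]
wrist_force: [0.4, -0.3, 0.3]
width: 1.006
grip_force: 0.0
```

Request:
arm_command --moves '[0.108,-0.064,0,0,0,0,0.108,-0.064,0,0,0,0,0.108,-0.064,0,0,0,0,0.108,-0.064,0,0,0,0,0.108,-0.064,0,0,0,0,0.108,-0.064,0,0,0,0,0.108,-0.064,0,0,0,0,0.108,-0.064,0,0,0,0]'

```text
time_s: 1.7
position: [0.5232, -0.3405, 0.2309]
eef_rot: [0.979, 0.202, -0.0, -0.0]
wrist_force: [-0.2, 0.2, 0.2]
width: 1.0
grip_force: 0.0
```

Request:
arm_command --moves '[0,0,0,0,0,0.03,0,0,0,0,0,0.03,0,0,0,0,0,0.03,0,0,0,0,0,0.03,0,0,0,0,0,0.03,0,0,0,0,0,0.03,0,0,0,0,0,0.028,0,0,0,0,0,0]'

```text
time_s: 2.5
position: [0.5228, -0.3413, 0.2309]
eef_rot: [0.992, -0.124, -0.0, -0.0]
wrist_force: [-0.3, 0.8, 0.0]
width: 0.998
grip_force: 0.0
```

Run:
```python
from h import *
s=r.sense();print(s['time_s'],s['position'],s['width'],s['wrist_force']);print(R.from_quat(s['eef_rot']).as_matrix());print(s['joint_positions'])
C=cam('wrist');im=r.capture('wrist');cv2.imwrite('pics/w1.png',im[:,:,::-1])
print(proj(C,[[.523,-.339,.0945],[.5318,-.3044,.06]]))
import pickle;pickle.dump((C[0],C[1].as_quat(),*C[2:]),open('w1.pkl','wb'))
```

```text
2.5 [ 0.52278522 -0.34125778  0.23092637] 0.9981478809223486 [-0.34201222  0.76800299  0.02863518]
[[ 9.69244092e-01 -2.46100230e-01 -7.53167475e-04]
 [-2.46100189e-01 -9.69244384e-01  1.47190184e-04]
 [-7.66226883e-04  4.26914422e-05 -9.99999706e-01]]
[ 0.37539754  0.4813965   0.16406142  1.84742796 -0.10311493  0.82167974
 -1.22794952]
[[320.79784699 191.6901021 ]
 [286.14104216 183.92487319]]
```

View pics/w1.png

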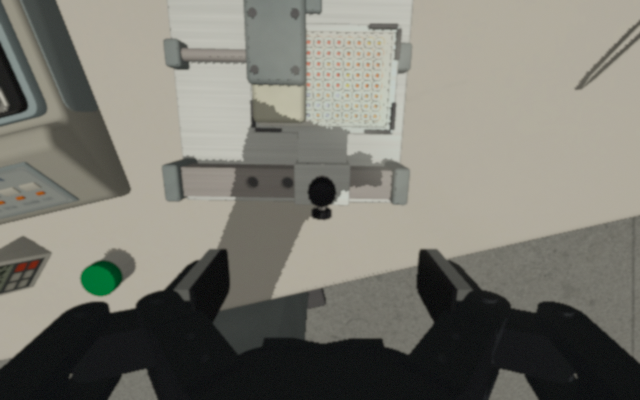

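The knob is at (322,191), within about 1 px of the prediction, and the holes are at (287,182) and (253,182). The alignment is good, so I'll descend.

Request:
arm_command --moves '[0,-0.003,0.09,0,0,0,0,0,0.09,0,0,0,0,0,0.09,0,0,0,0,0,0.09,0,0,0,0,0,0.09,0,0,0,0,0,0.09,0,0,0,0,0,0.06,0,0,0,0,0,0,0,0,0]' --claw 0.2

```text
time_s: 3.35
position: [0.5222, -0.3405, 0.1097]
eef_rot: [0.992, -0.123, -0.001, -0.001]
wrist_force: [0.2, 1.0, -0.4]
width: 0.605
grip_force: 0.0
```

Run:
```python
from h import *
s=r.sense();print(s['time_s'],s['position'],s['width'],s['wrist_force'])
im=r.capture('wrist')[:,:,::-1]
a=r.capture('side')[135:225,300:420,::-1]
cv2.imwrite('pics/w2.png',np.hstack([cv2.resize(im,(480,300)),cv2.resize(a,(320,300),interpolation=2)]))
C=cam('wrist');p=s['position'];print(proj(C,[p+[0,0,.0187],[.523,-.3405,.0945]]))
```

```text
3.35 [ 0.52220936 -0.34046493  0.10966292] 0.6045749545582668 [ 0.18871826  0.9661464  -0.36995074]
[[322.83606645 272.60538432]
 [322.5306639  241.7444952 ]]
```

View pics/w2.png

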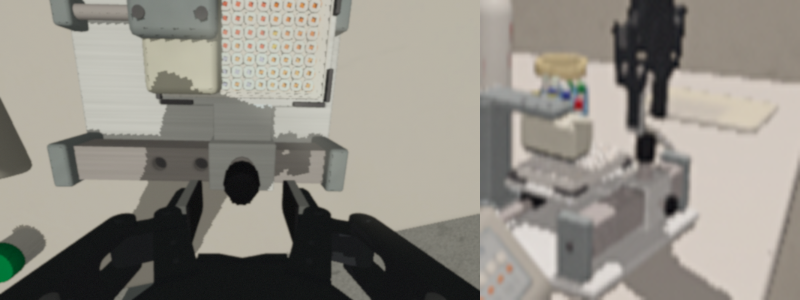

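The knob at about (321,243) in the full wrist image is centred between the fingers. I'll descend the rest of the way and close.

Request:
arm_command --moves '[0,0,0.042,0,0,0,0,0,0.042,0,0,0,0,0,0.042,0,0,0,0,0,0.036,0,0,0,0,0,0,0,0,0]'

```text
time_s: 3.95
position: [0.5224, -0.3406, 0.0775]
eef_rot: [0.992, -0.123, -0.001, -0.0]
wrist_force: [0.0, -1.0, 0.2]
width: 0.597
grip_force: 0.0
```

Request:
arm_command --moves '[0,0,0,0,0,0,0,0,0,0,0,0,0,0,0,0,0,0,0,0,0,0,0,0,0,0,0,0,0,0,0,0,0,0,0,0]' --claw -1 --grip_force 60

```text
time_s: 4.55
position: [0.5231, -0.3409, 0.0792]
eef_rot: [0.992, -0.123, 0.0, 0.0]
wrist_force: [-1.1, 1.0, 4.8]
width: 0.271
grip_force: 58.9
```

Request:
arm_command --moves '[0,0,-0.016,0,0,0,0,0,-0.016,0,0,0,0,0,-0.016,0,0,0,0,0,-0.012,0,0,0,0,0,0,0,0,0,0,0,0,0,0,0]'

```text
time_s: 5.15
position: [0.5231, -0.3409, 0.0908]
eef_rot: [0.992, -0.123, 0.0, 0.0]
wrist_force: [2.0, -0.2, -6.9]
width: 0.269
grip_force: 59.0
```

Request:
arm_command --moves '[0,0,-0.007,0,0,0,0,0,0,0,0,0]'

```text
time_s: 5.35
position: [0.5231, -0.3409, 0.0923]
eef_rot: [0.992, -0.123, -0.0, -0.0]
wrist_force: [0.9, -1.4, -6.1]
width: 0.268
grip_force: 59.1
```

Run:
```python
from h import *
s=r.sense();print(s['position'],s['wrist_force'])
im=r.capture('wrist')[:,:,::-1]
a=r.capture('side')[135:225,300:420,::-1]
cv2.imwrite('pics/w3.png',np.hstack([cv2.resize(im,(480,300)),cv2.resize(a,(320,300),interpolation=2)]))
```

```text
[ 0.52305774 -0.34091247  0.09227922] [ 0.8880034  -1.38000222 -6.09261597]
```

View pics/w3.png

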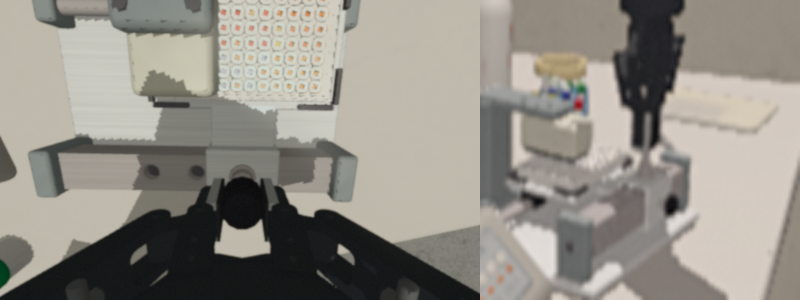

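The knob is held at about (243,203) with the boss or stem showing below it at (242,175), so the plunger is up and the gripper is clear of the head. I'll slide 36 mm left.

Request:
arm_command --moves '[0,-0.026,0,0,0,0,0,-0.026,0,0,0,0,0,-0.026,0,0,0,0,0,-0.026,0,0,0,0,0,-0.026,0,0,0,0,0,-0.025,0,0,0,0,0,-0.025,0,0,0,0,0,0,0,0,0,0]'

```text
time_s: 6.25
position: [0.5327, -0.3048, 0.0923]
eef_rot: [0.992, -0.123, 0.0, -0.0]
wrist_force: [5.5, 0.0, -7.2]
width: 0.271
grip_force: 59.2
```

Run:
```python
from h import *
s=r.sense();d=s['position']-[.52306,-.34091,.09228];M=R.from_quat(s['eef_rot']);print(s['position'],M.inv().apply(d),M.inv().apply(s['wrist_force']),s['grip_force'])
im=r.capture('wrist')[:,:,::-1]
cv2.imwrite('pics/w4.png',im)
```

```text
[ 0.53274346 -0.30478223  0.09233762] [ 5.83252349e-04 -3.73984892e-02 -3.21999646e-05] [ 5.37660796 -1.35159918  7.15583722] 59.21176240313798
```

View pics/w4.png

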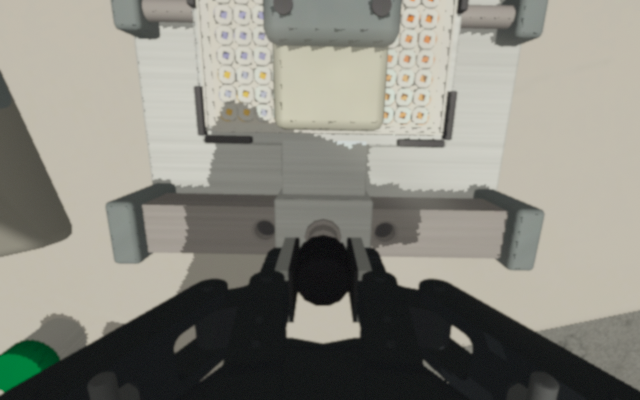

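Slide is about 0.9 mm past: the sleeve middle is at 323 and the midpoint of the holes (265 and 384) is 324.5. I'll back up 1 mm, relieve the side load and lower.

Request:
arm_command --moves '[0.0025,0.005,0,0,0,0,0,0,0.015,0,0,0,0,0,0.015,0,0,0,0,0,0.015,0,0,0,0,0,0.015,0,0,0,0,0,0.006,0,0,0,0,0,0,0,0,0,0,0,0,0,0,0]'

```text
time_s: 7.1
position: [0.5322, -0.3071, 0.0793]
eef_rot: [0.992, -0.123, 0.0, 0.0]
wrist_force: [2.9, 1.4, 0.3]
width: 0.27
grip_force: 60.1
```

Request:
arm_command --moves '[0,0,0.01,0,0,0,0,0,0.01,0,0,0,0,0,0,0,0,0,0,0,0,0,0,0]'

```text
time_s: 7.5
position: [0.5324, -0.3073, 0.0783]
eef_rot: [0.992, -0.124, 0.001, 0.0]
wrist_force: [-4.7, 6.2, 34.3]
width: 0.267
grip_force: 63.5
```

Request:
arm_command --moves '[0,0,-0.004,0,0,0,0,0,0,0,0,0,0,0,0,0,0,0,0,0,0,0,0,0]'

```text
time_s: 7.9
position: [0.5324, -0.3073, 0.0785]
eef_rot: [0.992, -0.124, 0.001, 0.0]
wrist_force: [-1.8, 5.0, 26.6]
width: 0.27
grip_force: 62.6
```

Run:
```python
from h import *
s=r.sense();print(s['time_s'],s['position'],s['wrist_force'],s['grip_force'])
im=r.capture('wrist')[:,:,::-1]
a=r.capture('side')[125:215,290:410,::-1]
cv2.imwrite('pics/w5.png',np.hstack([cv2.resize(im,(480,300)),cv2.resize(a,(320,300),interpolation=2)]))
```

```text
7.9 [ 0.53235331 -0.30727678  0.07848765] [-1.80746646  5.0390041  26.55807296] 62.58425543317571
```

View pics/w5.png

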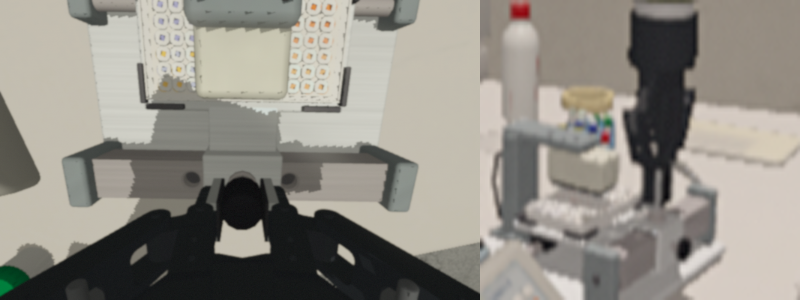

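Pin is home, the push is about 26 N down, the grip is about 62 N, and the plate is seated at the image centre between the two free holes (192 and 289). Handing in.

```bash
python3 -c "
from rig import r
print(r.finish_job())"
```

```text
the job is handed in; nothing more can be done
None
```

I moved the slide one station left and let the pin drop into the next hole. I handed the job in at about 8 s with the gripper still holding the knob (about 62 N) and pushing it down with about 26 N. The plate looked seated in the last picture, and the judge's result was not shown.

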